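# Weigh down the pickle crock with two fitting stones

### The arm

A 6-joint arm with a two-finger parallel gripper is mounted at the origin on a cart in front of the work surface, level with it; the furniture and walls round the work are solid. World frame = base frame: x ahead of the robot, y to its left, z up, the work surface at z = 0. Lengths are in m, angles in degrees, forces in N, time in s.
With the tool pointing down it reaches from about 0.35 to 0.875 m from the base axis. Payload 4.2 kg.
Tool frame: the origin (TCP) lies on the front face of the gripper's body, between the roots of the fingers; the fingertips stand finger_overhang ahead of it and the grasp point (between the pads) lies 51 mm ahead of it (finger_overhang is the distance from the TCP to the fingertips, in m); z points along the fingers, y is the line along which they close (so a half turn about z gives the same grasp; the last joint's range is limited). The gripper opens to 87 mm and grips with 3 to 60 N. Pads are 19 mm wide; open, the fingers measure 117 mm over their backs; the gripper's body (75 mm by 190 mm) begins 51 mm behind the grasp point.
Start: joints at [-52.907, 22.042, 0.453, 0, -68.411, -14.817], TCP at [0.237, -0.578, 0.292] pointing down, gripper open.
Joint ranges: [-179.83, 179.83], [-69.29, 118.12], [-61.27, 80.66], [-181.25, 117.63], [-171.15, -9.14], [-177.46, 177.46]. Speed limits (degrees/s): [159.86, 159.86, 180, 180, 180, 180].

### API

Orientations are given as a 3x3 rotation matrix whose columns are the frame's x, y, z axes.
In Python, from station import sense, capture, camera_model, finish_job, finger_overhang gives the robot as it stands. The module is installed in compiled form; this text tells all that it offers.
- The arm moves only by the tool jog_arm, never from a script. Its argument "rows" is a list that holds one entry, the list of rows, each a list of 4 numbers: the shift along the tool's x, y, z in m, then the turn about the tool's z in rad. A call has 1 to 20 rows; each row shifts and turns the commanded pose from where the row before left it, along the tool's axes as they then stand; what a row does not reach is not made up. A row lasts 1/8 s, in which the tool goes at most 62.5 mm and 10.7 degrees, less where a joint would pass 70% of its speed; a pose out of reach is approached as far as the arm can. A call is refused whole if a number of a shift passes 0.0625 or a number of a turn 0.188, either way. A call with a gripper value outside its range is refused whole. "claw" is the opening, from 0 (shut) to 1 (fully open), set as the call begins (left out, the last holds). The fingers move at their own pace and stop on an object; the grip force is fixed at half the most. Time passes only in rows, so rows that do not move let the fingers close. It gives the time, the measured TCP pose, the force, the opening and the grip force at its end, in the units of the state.
- sense(): the state, without advancing time (a new reading comes with each control period).
- capture(name): name is "scene" or "side" or "wrist"; returns the picture (384x512x3 uint8, red, green, blue); there is no depth.
- camera_model(name): a dict with "fovy" (degrees; the focal length in pixels is half the picture's height over the tangent of half this angle, whatever the lens; pixels are square), "cx", "cy" (the principal point, pixels), "eye" and "rotation" of the camera in the world. Camera axes: x right, y down, z forward; pixel columns grow to the right and rows downward; lengths in m; the calibration is good to about 2 mm. The wrist camera is an equidistant fisheye: a pixel r from the principal point sees the ray r / f radians off the axis. A picture is of the moment at which its call begins: read the wrist's pose just before it. camera_model takes no time and is no camera call; for the wrist camera it gives the pose at the moment of the call.
- finish_job(): hands the job in; it is judged then, once.
The state is a dict: "time_s": time; "joints": joint angles; "joint_velocities": joint speeds; "effort": joint torques, N m; "tcp_pos": TCP position; "ee_rot": TCP orientation; "wrist_force": force on the tool from outside, world axes, zero at the start; "moment": the same for the moment, N m; "gripper_width": opening from 0.0 (shut) to 1.0 (fully open); "gripper_force": force on a finger pad.
Only numpy, scipy, OpenCV 4.12 (cv2) and the standard library are available. Lean on these libraries where they do the work, as an engineer would, in place of code of your own. Each camera call takes 0.05 s, during which the arm holds its last target. There are 200 camera calls.

### The job

Weigh down the pickles: set the long, low stone that has a groove along its top in the middle of the wooden lid of the crock, groove upward, and let go of it. Then lay the other long stone, the one with the narrow keel underneath, lengthwise in that groove so that it sits down fully in the groove, centred along it, and both stay put. Leave the round stone where it lies.

Things in the scene. Friction and masses are not known exactly. Their poses are not given: they have to be found in the camera images.
- lid_top (a point): centre of the upper face of the round wooden press lid (156 mm across, flat, bare) on a squat white stoneware crock 180 mm across; the crock is fixed, and the lid's face lies 70 mm above the worktop and 8 mm above the crock's rim. z up. Behind it wall cabinets hang over the worktop from x = 0.59 m on, their lower edge 0.47 m up: keep the arm clear of them
- grooved_stone_mid (a point): centre (half-way up, 22 mm above its flat underside) of the grooved grey stone: 112 long (x) x 60 wide (y) x 44 mm high (z), loose, 0.4 to 0.75 kg, upright long sides, lying flat. A straight groove runs along its top from end to end, along x: 9 mm deep, 38 mm wide at the top, narrowing to a flat floor 22 mm wide. The stone lies groove up at the start
- long_stone_mid (a point): centre (half-way up, 28 mm above its underside) of the long grey stone: 108 long (x) x 46 wide (y) x 56 mm high (z), loose, 0.3 to 0.55 kg. Its underside is a blunt keel along x: a flat strip 18 mm wide that widens upward, 46 mm wide from 18 mm up; the sides are upright from 18 to 44 mm above the underside; the top is rounded. It stands on its keel at the start, and the keel fits into the groove of the other stone with 2 mm to spare on each side
- round_stone_mid (a point): centre (30 mm up) of a round lumpy grey stone about 74 x 68 x 60 mm high, loose: not wanted, stays where it is

How it is judged (in metres and radians):
On the way:
1. the grooved stone rests flat in the middle of the lid, groove up, and the gripper has let go of it (horizontal distance between grooved_stone_mid and lid_top below 0.02 m and z of grooved_stone_mid in the frame of lid_top between 0.018 and 0.026 m and z of lid_top in the frame of grooved_stone_mid below -0.018 m and angle between grooved_stone_mid's own z axis and vertical below 0.1 rad and contact force between grooved_stone and the fingers below 0.2 N), for 0.2 s.
At the end, for the whole second after the job is handed in: Grooved stone flat (6 deg) on the lid, groove up, within 20 mm of the lid's centre; long stone seated in the groove (centre 37 to 45.5 mm above the other's), within 18 mm along and 8 mm across, aligned and upright to 10 deg; both at rest; round stone moved under 30 mm (horizontal distance between grooved_stone_mid and lid_top below 0.02 m and z of grooved_stone_mid in the frame of lid_top between 0.018 and 0.026 m and angle between grooved_stone_mid's own z axis and vertical below 0.1 rad and x of long_stone_mid in the frame of grooved_stone_mid between -0.018 and 0.018 m and y of long_stone_mid in the frame of grooved_stone_mid between -0.008 and 0.008 m and z of long_stone_mid in the frame of grooved_stone_mid between 0.037 and 0.0455 m and angle between the x axis of long_stone_mid and the x axis of grooved_stone_mid, either way round below 0.175 rad and angle between long_stone_mid's own z axis and vertical below 0.175 rad and linear speed of each of grooved_stone, long_stone below 0.02 m/s); the robot touches nothing.
It fails at once if the round stone is moved by more than 30 mm (distance of round_stone_mid from where it was at the start of the episode above 0.03 m).
It also fails if it takes over 54 s, if anything falls off the work surface, if the arm or the gripper's body presses on something with over 40 N, if the wrist force passes 120 N, or if a joint passes its speed limit or range.

## Working session

There is one attempt and no reset: what is moved stays moved. The work goes in short steps, Python scripts to look and compute and a tool call to move; the robot and the scene stay as the last step left them, time stands still between calls to the robot, and variables do not carry over. Pictures are saved under pics/ and viewed, at most 10 in all, crops included, and the job is handed in when it is done.

Besides the shell and the picture viewer there is one more tool, called after "Call:" as name(argument=value, ...) on one line, values as JSON. jog_arm: Moves the arm, as the interface text tells. Its arguments: {"type":"object","properties":{"rows":{"type":"array"},"claw":{"type":"number"}},"required":["rows"]}

```bash
mkdir -p pics; python3 - <<'E'
from station import *
import cv2,numpy as np
s=sense();print({k:np.round(v,3).tolist() for k,v in s.items()},finger_overhang if not callable(finger_overhang) else finger_overhang())
ims=[]
for n in("scene","side"):
    im=capture(n);cv2.imwrite(f"pics/{n}0.png",im[:,:,::-1])
    m=camera_model(n);print(n,{k:np.round(v,4).tolist() for k,v in m.items()})
    ims.append(im)
print(camera_model("wrist"))
E
```

```text
{'time_s': 0.0, 'joints': [-52.908, 22.093, 0.378, -0.028, -68.413, -14.817], 'joint_velocities': [-0.09, 0.092, -0.019, -0.074, -0.071, 0.017], 'effort': [0.001, -39.066, 18.74, 4.22, 0.011, -0.0], 'tcp_pos': [0.237, -0.578, 0.291], 'ee_rot': [[-0.925, -0.379, -0.001], [-0.379, 0.925, 0.002], [0.0, 0.002, -1.0]], 'wrist_force': [-0.236, -0.395, 0.62], 'moment': [-0.046, 0.019, 0.034], 'gripper_force': 0.0, 'gripper_width': 1.001} 0.0697
scene {'fovy': 45.5517, 'cx': 255.9035, 'cy': 181.9694, 'eye': [-0.3193, 0.4745, 0.7317], 'rotation': [[-0.5126, -0.5128, 0.6887], [-0.8586, 0.2961, -0.4185], [0.0107, -0.8058, -0.5921]]}
side {'fovy': 43.154, 'cx': 258.6725, 'cy': 198.0248, 'eye': [0.3296, 1.1075, 0.6026], 'rotation': [[-0.9951, -0.0499, 0.0856], [-0.0988, 0.4393, -0.8929], [0.007, -0.8969, -0.4421]]}
{'fovy': 65.70646984690485, 'cx': 249.88793460732447, 'cy': 189.68544690976734, 'eye': array([ 0.15975719, -0.60853181,  0.38244224]), 'rotation': array([[-0.38023605,  0.88313794,  0.27475066],
       [ 0.9248868 ,  0.36235507,  0.11525282],
       [ 0.00222685,  0.29793653, -0.95458308]])}
```

View pics/scene0.png

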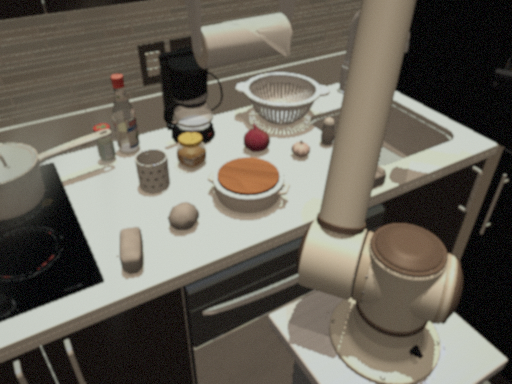

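View pics/side0.png

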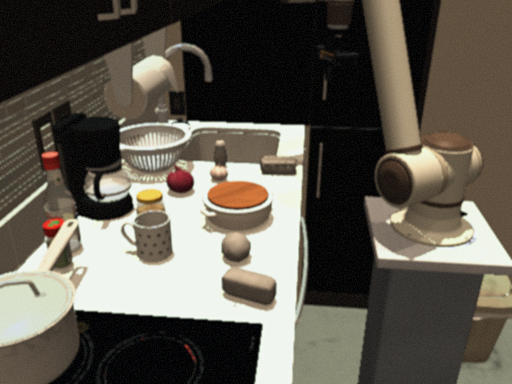

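The lid is at about (249,177) in the scene view and (238,195) in the side view. The long stone is at (131,248) and (249,285), and the round stone at (183,215) and (236,247). The grooved stone is at (278,165) in the side view and mostly hidden behind the arm in the scene view.

```bash
cat > h.py <<'E'
from station import *
import cv2,numpy as np
def ray(n,uv,m=None):
    m=m or camera_model(n); f=192/np.tan(np.radians(m["fovy"]/2))
    uv=np.atleast_2d(np.array(uv,float)); d=(uv-[m["cx"],m["cy"]])/f
    if n=="wrist":
        r=np.linalg.norm(d,axis=1,keepdims=True)+1e-12
        v=np.hstack([d/r*np.sin(r),np.cos(r)])
    else: v=np.hstack([d,np.ones((len(d),1))])
    return np.array(m["eye"]),v@np.array(m["rotation"]).T
def plane(n,uv,z,m=None):
    e,v=ray(n,uv,m); return e+v*((z-e[2])/v[:,2])[:,None]
def proj(n,p,m=None):
    m=m or camera_model(n); f=192/np.tan(np.radians(m["fovy"]/2))
    c=(np.atleast_2d(p)-m["eye"])@np.array(m["rotation"])
    if n=="wrist":
        r=np.linalg.norm(c[:,:2],axis=1,keepdims=True); th=np.arctan2(r,c[:,2:])
        return c[:,:2]/(r+1e-12)*th*f+[m["cx"],m["cy"]]
    return c[:,:2]/c[:,2:]*f+[m["cx"],m["cy"]]
def lid(n,im,m=None):
    h=cv2.cvtColor(im,cv2.COLOR_RGB2HSV)
    k=cv2.inRange(h,(3,150,80),(18,255,255))
    c=max(cv2.findContours(k,0,1)[0],key=cv2.contourArea)[:,0,:]
    P=plane(n,c,.07,m)[:,:2].astype(np.float32)
    return cv2.minEnclosingCircle(P)
E
python3 - <<'E'
from h import *
for n in("scene","side"):
    im=cv2.imread(f"pics/{n}0.png")[:,:,::-1].copy(); print(n,lid(n,im))
print(plane("side",[[236,247]],.03),plane("scene",[[183,215]],.03))
print("long",plane("side",[[249,285]],.03),plane("scene",[[131,248]],.03))
print("groov",plane("side",[[278,165]],.022))
print("long ends side",plane("side",[[224,274],[275,283]],.05), plane("scene",[[131,230],[132,262]],.05))
cv2.imwrite("pics/w0.png",capture("wrist")[:,:,::-1])
E
```

```text
scene ((0.4852842688560486, 0.009003602899610996), 0.07359911501407623)
side ((0.49164026975631714, 0.014252619817852974), 0.07883936911821365)
[[0.46605802 0.20066182 0.03      ]] [[0.47004356 0.19433466 0.03      ]]
long [[0.42119365 0.33611319 0.03      ]] [[0.42516511 0.33510696 0.03      ]]
groov [[ 0.40483632 -0.30540108  0.022     ]]
long ends side [[0.47066718 0.33295061 0.05      ]
 [0.36960876 0.35144322 0.05      ]] [[0.45794959 0.32106692 0.05      ]
 [0.36414583 0.35027227 0.05      ]]
```

View pics/w0.png

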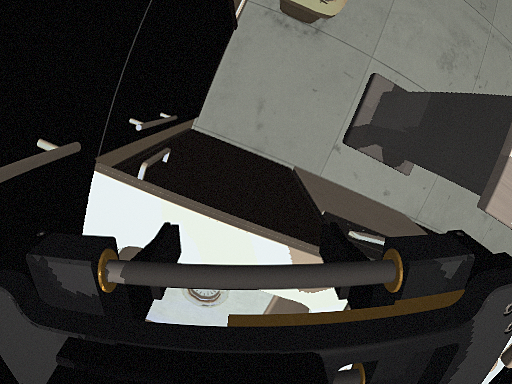

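Call:
jog_arm(rows=[[[-0.043,0.0315,0,0],[-0.043,0.0315,0,0],[-0.043,0.0315,0,0],[-0.043,0.0315,0,0],[-0.043,0.0315,0,0],[-0.043,0.0315,0,0],[0,0,0,0.13],[0,0,0,0.13],[0,0,0,0.13],[0,0,0,0],[0,0,0,0]]], claw=1)

```text
time_s: 1.52
tcp_pos: [0.4039, -0.3056, 0.2921]
ee_rot: [[-1.0, -0.001, -0.0], [-0.001, 1.0, 0.0], [0.0, 0.0, -1.0]]
wrist_force: [-0.4, -0.9, -0.0]
gripper_width: 1.001
gripper_force: 0.0
```

```bash
python3 - <<'E'
from h import *
m=camera_model("wrist");np.save("m1.npy",m,allow_pickle=True)
cv2.imwrite("pics/w1.png",capture("wrist")[:,:,::-1])
s=sense();print(s["tcp_pos"],s["ee_rot"])
E
```

```text
[ 0.40395602 -0.30565462  0.29216092] [[-9.99999976e-01 -1.53640686e-04 -1.57942172e-04]
 [-1.53656586e-04  9.99999983e-01  1.00659197e-04]
 [ 1.57926704e-04  1.00683464e-04 -9.99999982e-01]]
```

View pics/w1.png

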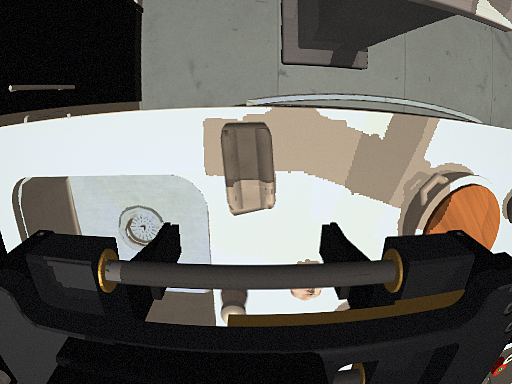

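The grooved stone spans about (222,122) to (275,214), nearly along world x with a small yaw. I'll enlarge that region.

```bash
python3 - <<'E'
from h import *
im=cv2.imread("pics/w1.png");c=im[105:225,195:305]
cv2.imwrite("pics/c1.png",cv2.resize(c,None,fx=5,fy=5,interpolation=cv2.INTER_CUBIC))
E
```

```text
(no output)
```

View pics/c1.png

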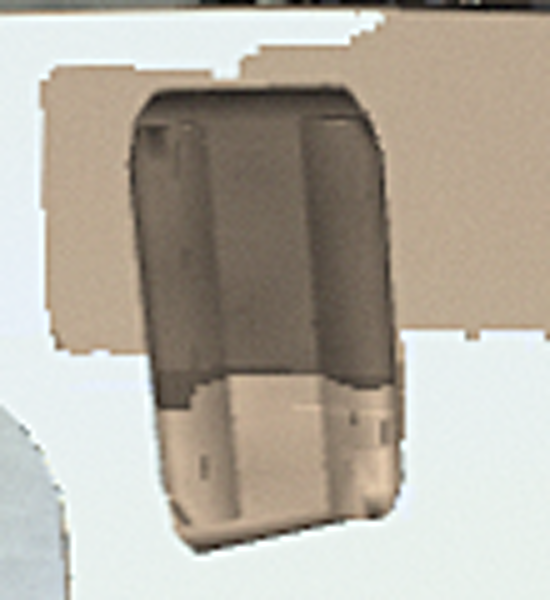

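```bash
python3 - <<'E'
from h import *
m=np.load("m1.npy",allow_pickle=True).item()
c=lambda p:(np.array(p)+.5)/5-.5+[195,105]
P=plane("wrist",c([[203,125],[240,515],[302,120],[330,515]]),.035,m);print(P.mean(0));
for a,b in((0,1),(2,3)):d=P[b]-P[a];print(d,np.degrees(np.arctan2(d[1],d[0])))
# outline top corners z .044
P=plane("wrist",c([[133,180],[160,430],[384,180],[402,400]]),.04,m);print(P)
print(plane("wrist",c([[255,90]]),.02,m),plane("wrist",c([[285,535]]),.03,m))
im=cv2.imread("pics/w1.png")[:,:,::-1].copy();
E
```

```text
[ 0.40397422 -0.30633506  0.035     ]
[0.09714322 0.00825011 0.        ] 4.854329413005783
[0.0982858 0.007635  0.       ] 4.44191039498321
[[ 0.36799453 -0.33806293  0.04      ]
 [ 0.42898368 -0.33280949  0.04      ]
 [ 0.36796382 -0.27967292  0.04      ]
 [ 0.42129246 -0.27428545  0.04      ]]
[[ 0.34862084 -0.30991519  0.02      ]] [[ 0.4601858  -0.30230764  0.03      ]]
```

The grooved stone is at about (0.404, -0.306) with +4.7° yaw. Descending to TCP z 0.078 and gripping.

Call:
jog_arm(rows=[[[0,0,0.05,-0.083],[0,0,0.05,0],[0,0,0.05,0],[0,0,0.04,0],[0,0,0.02,0],[0,0,0.004,0],[0,0,0,0],[0,0,0,0]]])

```text
time_s: 2.58
tcp_pos: [0.4047, -0.3059, 0.0794]
ee_rot: [[-0.997, -0.082, 0.002], [-0.082, 0.997, -0.001], [-0.002, -0.001, -1.0]]
wrist_force: [0.3, -0.0, -0.1]
gripper_width: 1.002
gripper_force: 0.0
```

Call:
jog_arm(rows=[[[0,0,0,0],[0,0,0,0],[0,0,0,0],[0,0,0,0],[0,0,0,0],[0,0,0,0],[0,0,0,0],[0,0,0,0]]], claw=0)

```text
time_s: 3.58
tcp_pos: [0.4043, -0.3058, 0.0785]
ee_rot: [[-0.997, -0.082, 0.001], [-0.082, 0.997, -0.0], [-0.0, -0.0, -1.0]]
wrist_force: [-1.0, -2.3, 2.0]
gripper_width: 0.688
gripper_force: 30.0
```

Call:
jog_arm(rows=[[[0,0,-0.03,0],[0,0,-0.05,0],[0,0,-0.06,0],[0,0,0,0.083],[-0.014,0.053,0,0],[-0.014,0.053,0,0],[-0.014,0.053,0,0],[-0.014,0.053,0,0],[-0.014,0.053,0,0],[-0.014,0.053,0,0],[0,0,0,0],[0,0,0,0],[0,0,0,0]]])

```text
time_s: 5.2
tcp_pos: [0.4873, 0.0113, 0.2174]
ee_rot: [[-1.0, 0.003, -0.003], [0.003, 1.0, -0.0], [0.003, -0.0, -1.0]]
wrist_force: [0.1, 0.1, -3.8]
gripper_width: 0.685
gripper_force: 30.0
```

```bash
python3 - <<'E'
from h import *
m=camera_model("wrist");im=capture("wrist");np.save("m2.npy",m,allow_pickle=True)
cv2.imwrite("pics/w2.png",im[:,:,::-1])
h=cv2.cvtColor(im,cv2.COLOR_RGB2HSV);k=cv2.inRange(h,(3,150,80),(18,255,255))
ys,xs=np.nonzero(k);print(xs.min(),xs.max(),ys.min(),ys.max(),len(xs))
s=sense();print(s["tcp_pos"],s["gripper_width"],lid("wrist",im,m))
E
```

```text
136 443 110 383 8272
[0.48761435 0.01120347 0.21766401] 0.6874954770180257 ((0.48829254508018494, 0.007277378812432289), 0.07672203332185745)
```

View pics/w2.png

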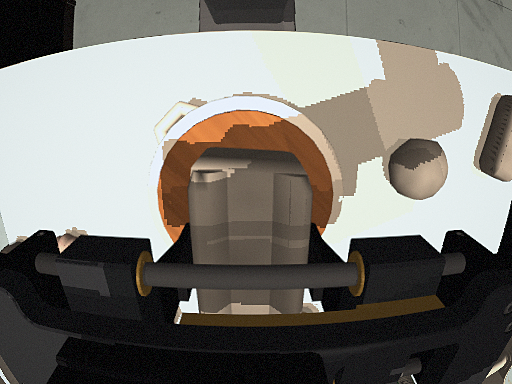

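The stone is held level over the lid. The lid's outline spans columns 160 to 333 and its centre is at about (0.488, 0.009). Lowering.

Call:
jog_arm(rows=[[[0,-0.002,0.03,0],[0,0,0.02,0],[0,0,0.01,0],[0,0,0.005,0],[0,0,0.002,0],[0,0,0.001,0],[0,0,0,0],[0,0,0,0]]])

```text
time_s: 6.25
tcp_pos: [0.4886, 0.0104, 0.1506]
ee_rot: [[-1.0, 0.001, 0.001], [0.001, 1.0, 0.0], [-0.001, 0.0, -1.0]]
wrist_force: [0.3, 0.7, -5.9]
gripper_width: 0.69
gripper_force: 30.0
```

Call:
jog_arm(rows=[[[0,0,0.001,0],[0,0,0.001,0],[0,0,0.0,0],[0,0,0,0]]])

```text
time_s: 6.75
tcp_pos: [0.4884, 0.0103, 0.1485]
ee_rot: [[-1.0, 0.001, 0.0], [0.001, 1.0, -0.0], [-0.0, -0.0, -1.0]]
wrist_force: [-1.5, 1.2, -1.6]
gripper_width: 0.688
gripper_force: 30.0
```

Contact is made, so I'll release, rise and head for the long stone.

Call:
jog_arm(rows=[[[0,0,0,0],[0,0,0,0],[0,0,0,0],[0,0,0,0],[0,0,-0.02,0],[0,0,-0.05,0],[0,0,-0.06,0],[0,0,-0.02,0],[0,0,0,0],[0,0,0,0]]], claw=1)

```text
time_s: 8.0
tcp_pos: [0.4877, 0.0102, 0.2969]
ee_rot: [[-1.0, 0.001, -0.003], [0.001, 1.0, -0.0], [0.003, -0.0, -1.0]]
wrist_force: [0.2, 0.1, -0.3]
gripper_width: 0.999
gripper_force: 0.0
```

```bash
python3 - <<'E'
from h import *
m=camera_model("wrist");im=capture("wrist");np.save("m3.npy",m,allow_pickle=True)
cv2.imwrite("pics/w3.png",im[:,:,::-1])
s=sense();print(s["tcp_pos"],lid("wrist",im,m))
cv2.imwrite("pics/c3.png",cv2.resize(im[100:250,130:330,::-1],None,fx=4,fy=4,interpolation=cv2.INTER_CUBIC))
E
```

```text
[0.48770223 0.01010794 0.29662208] ((0.4885125756263733, 0.007563116494566202), 0.0768536776304245)
```

View pics/c3.png

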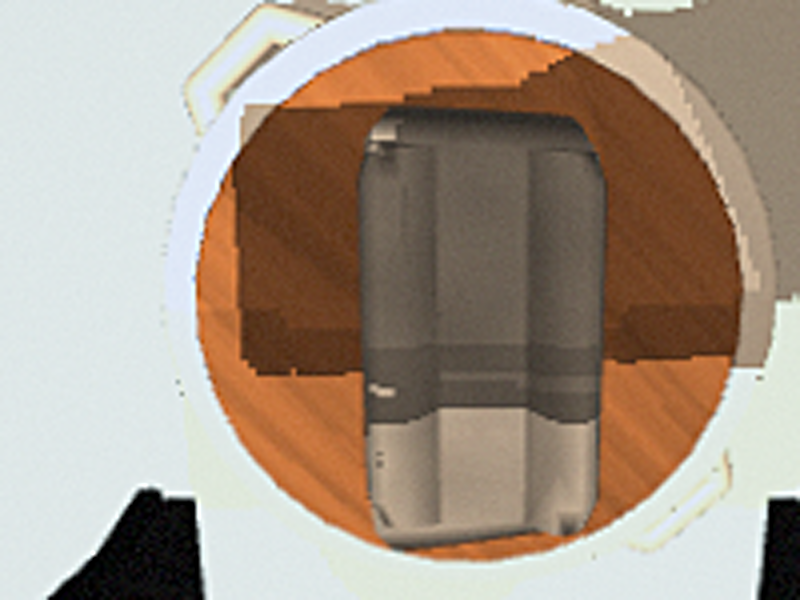

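The grooved stone sits flat on the lid, groove up and square; the floor edges are at crop columns 437–440 and 526–527. Computing its pose while I move over the long stone.

```bash
python3 - <<'E'
from h import *
m=np.load("m3.npy",allow_pickle=True).item()
c=lambda p:(np.array(p)+.5)/4-.5+[130,100]
P=plane("wrist",c([[437,150],[440,522],[527,150],[526,520]]),.105,m);print(P,P.mean(0))
print(plane("wrist",c([[360,200],[603,200]]),.112,m))
E
```

```text
[[4.39757862e-01 5.32738716e-04 1.05000000e-01]
 [5.36699743e-01 2.88403481e-04 1.05000000e-01]
 [4.39757835e-01 2.20309801e-02 1.05000000e-01]
 [5.36126478e-01 2.28194870e-02 1.05000000e-01]] [0.48808548 0.0114179  0.105     ]
[[ 0.45064203 -0.01746434  0.112     ]
 [ 0.45064559  0.03978475  0.112     ]]
```

Call:
jog_arm(rows=[[[0.013,0.055,0,0],[0.013,0.055,0,0],[0.013,0.055,0,0],[0.013,0.055,0,0],[0.013,0.055,0,0],[0,0.05,0,0],[0,0,0,0.13],[0,0,0,0.13],[0,0,0,0],[0,0,0,0]]])

```text
time_s: 9.3
tcp_pos: [0.4237, 0.3351, 0.2974]
ee_rot: [[-0.966, 0.257, -0.001], [0.257, 0.966, -0.001], [0.001, -0.002, -1.0]]
wrist_force: [-0.8, -0.6, 0.6]
gripper_width: 1.0
gripper_force: 0.0
```

```bash
python3 - <<'E'
from h import *
m=camera_model("wrist");im=capture("wrist");np.save("m4.npy",m,allow_pickle=True)
cv2.imwrite("pics/w4.png",im[:,:,::-1])
s=sense();print(s["tcp_pos"],s["ee_rot"])
u,v=proj("wrist",[.423,.335,.04],m)[0].astype(int);x,y=max(u-90,0),max(v-70,0);print(x,y)
cv2.imwrite("pics/c4.png",cv2.resize(im[y:y+140,x:x+180,::-1],None,fx=4,fy=4,interpolation=cv2.INTER_CUBIC))
E
```

```text
[0.42376888 0.33509806 0.29766174] [[-9.66401093e-01  2.57037755e-01 -7.20764697e-04]
 [ 2.57038371e-01  9.66400724e-01 -9.57404218e-04]
 [ 4.50458495e-04 -1.11050067e-03 -9.99999282e-01]]
159 99
```

View pics/c4.png

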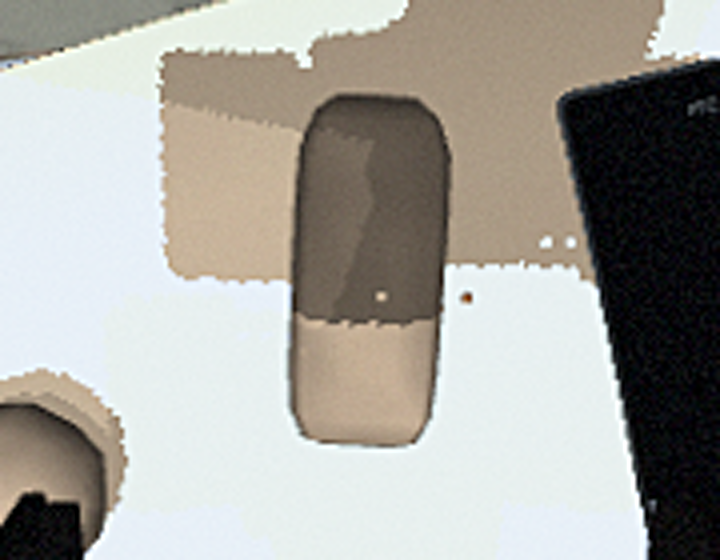

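The long stone's sides run from crop (300,160) to (290,400) on the left and (449,160) to (434,400) on the right, with ends at rows 95 and 445. The round stone is well clear at lower left.

```bash
python3 - <<'E'
from h import *
m=np.load("m4.npy",allow_pickle=True).item()
c=lambda p:(np.array(p)+.5)/4-.5+[159,99]
L=plane("wrist",c([[300,160],[290,400],[449,160],[434,400]]),.04,m)
for a,b in((0,1),(2,3)):
    d=L[b]-L[a];print(np.degrees(np.arctan2(d[1],d[0])))
E_=plane("wrist",c([[375,95],[362,445]]),.036,m);print(E_,np.linalg.norm(E_[1]-E_[0]))
s=sense();R=s["ee_rot"];t=s["tcp_pos"]
print("tool-frame sides",((L-t)@R)[:,:2],"ends",((E_-t)@R)[:,:2], t)
E
```

```text
-17.96835403592085
-17.34981139113478
[[0.36972871 0.35266944 0.036     ]
 [0.47509134 0.32081388 0.036     ]] 0.11007297434448314
tool-frame sides [[ 0.03768218 -0.01867262]
 [-0.03694186 -0.02268012]
 [ 0.03780879  0.02521509]
 [-0.03684017  0.02201402]] ends [[ 0.05662313  0.0033812 ]
 [-0.05338753 -0.00032186]] [0.42376888 0.33509806 0.29766174]
```

Call:
jog_arm(rows=[[[0.0015,0.0015,0.05,0.048],[0,0,0.05,0],[0,0,0.05,0],[0,0,0.04,0],[0,0,0.02,0],[0,0,0.005,0],[0,0,0,0],[0,0,0,0]]])

```text
time_s: 10.35
tcp_pos: [0.4232, 0.3378, 0.0844]
ee_rot: [[-0.953, 0.304, 0.002], [0.304, 0.953, 0.002], [-0.001, 0.002, -1.0]]
wrist_force: [0.1, -0.5, 0.1]
gripper_width: 0.995
gripper_force: 0.0
```

Call:
jog_arm(rows=[[[0,0,0,0],[0,0,0,0],[0,0,0,0],[0,0,0,0],[0,0,0,0],[0,0,0,0],[0,0,0,0],[0,0,0,0]]], claw=0)

```text
time_s: 11.35
tcp_pos: [0.4225, 0.3366, 0.0831]
ee_rot: [[-0.953, 0.305, -0.001], [0.305, 0.953, -0.001], [0.0, -0.002, -1.0]]
wrist_force: [-1.5, -3.1, 2.4]
gripper_width: 0.526
gripper_force: 30.0
```

Call:
jog_arm(rows=[[[0,0,-0.03,0],[0,0,-0.06,0],[0,0,-0.06,0],[0,0,0,-0.155],[0,0,0,-0.155],[-0.0109,-0.0542,0,0],[-0.0109,-0.0542,0,0],[-0.0109,-0.0542,0,0],[-0.0109,-0.0542,0,0],[-0.0109,-0.0542,0,0],[-0.0109,-0.0542,0,0],[0,0,0,0],[0,0,0,0],[0,0,0,0]]])

```text
time_s: 13.1
tcp_pos: [0.4883, 0.013, 0.2329]
ee_rot: [[-1.0, -0.002, -0.0], [-0.002, 1.0, 0.0], [0.0, 0.0, -1.0]]
wrist_force: [0.1, 0.7, -5.4]
gripper_width: 0.525
gripper_force: 30.0
```

```bash
python3 - <<'E'
from h import *
m=camera_model("wrist");im=capture("wrist");np.save("m5.npy",m,allow_pickle=True)
cv2.imwrite("pics/w5.png",im[:,:,::-1])
s=sense();print(s["tcp_pos"],s["ee_rot"])
print(lid("wrist",im,m))
cv2.imwrite("pics/c5.png",cv2.resize(im[90:240,150:350,::-1],None,fx=4,fy=4,interpolation=cv2.INTER_CUBIC))
E
```

```text
[0.48831573 0.01316425 0.23300464] [[-9.99996549e-01 -2.62231841e-03 -1.56834916e-04]
 [-2.62236228e-03  9.99996522e-01  2.80153647e-04]
 [ 1.56099718e-04  2.80563958e-04 -9.99999948e-01]]
((0.48852503299713135, 0.007462578825652599), 0.07685494422912598)
```

View pics/c5.png

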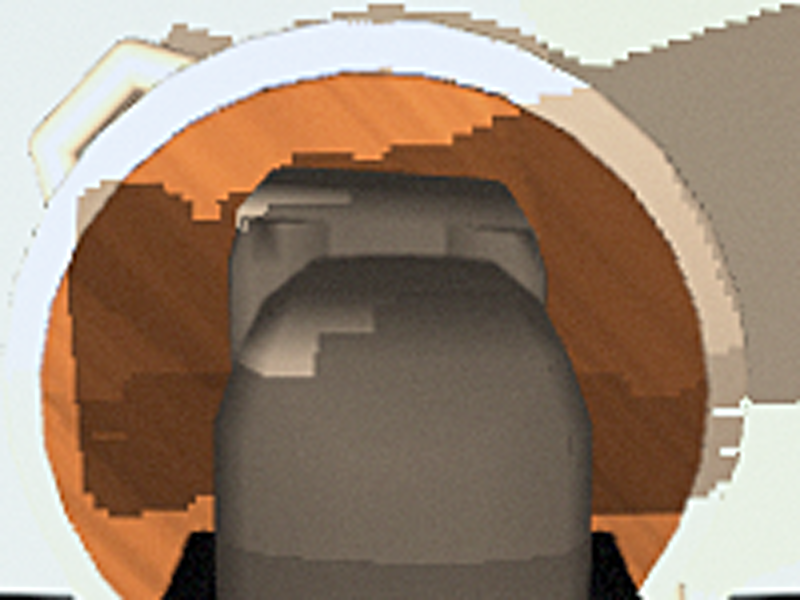

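```bash
python3 - <<'E'
from h import *
m=np.load("m5.npy",allow_pickle=True).item()
c=lambda p:(np.array(p)+.5)/4-.5+[150,90]
print(plane("wrist",c([[231,290],[546,290]]),.108,m),plane("wrist",c([[329,240],[448,240]]),.105,m))
print("held",plane("wrist",c([[215,480],[591,480]]),.233-.083+.04,m))
E
```

```text
[[ 0.45096545 -0.01785896  0.108     ]
 [ 0.45080081  0.04090234  0.108     ]] [[4.42100564e-01 4.23245849e-04 1.05000000e-01]
 [4.42044162e-01 2.26054157e-02 1.05000000e-01]]
held [[ 0.45710421 -0.00880592  0.19      ]
 [ 0.45695449  0.03699591  0.19      ]]
```

Camera and joint readings agree on a 2.7 mm shift in −y. Lowering.

Call:
jog_arm(rows=[[[0,-0.0027,0.01,0],[0,0,0.015,0],[0,0,0.008,0],[0,0,0.004,0],[0,0,0,0],[0,0,0,0],[0,0,0,0]]])

```text
time_s: 14.02
tcp_pos: [0.4886, 0.0094, 0.1967]
ee_rot: [[-1.0, -0.001, 0.001], [-0.001, 1.0, 0.0], [-0.001, 0.0, -1.0]]
wrist_force: [-0.2, 0.5, -4.5]
gripper_width: 0.525
gripper_force: 30.0
```

Call:
jog_arm(rows=[[[0,0,0.003,0],[0,0,0.002,0],[0,0,0.001,0],[0,0,0.001,0],[0,0,0,0],[0,0,0,0],[0,0,0,0]]])

```text
time_s: 14.9
tcp_pos: [0.4885, 0.0094, 0.1893]
ee_rot: [[-1.0, -0.001, 0.0], [-0.001, 1.0, 0.0], [-0.0, 0.0, -1.0]]
wrist_force: [-0.2, 0.2, -4.6]
gripper_width: 0.524
gripper_force: 30.0
```

Still free of contact at 0.189, so it goes down a little further.

Call:
jog_arm(rows=[[[0,0.0007,0.001,0],[0,0,0.0005,0],[0,0,0.0005,0],[0,0,0,0],[0,0,0,0]]])

```text
time_s: 15.52
tcp_pos: [0.4885, 0.0101, 0.1881]
ee_rot: [[-1.0, -0.001, 0.001], [-0.001, 1.0, 0.0], [-0.001, 0.0, -1.0]]
wrist_force: [-4.2, 1.4, 6.4]
gripper_width: 0.521
gripper_force: 30.0
```

It is seated at the expected height with contact force. Releasing and rising.

Call:
jog_arm(rows=[[[0,0,0,0],[0,0,0,0],[0,0,0,0],[0,0,0,0],[0,0,-0.01,0],[0,0,-0.03,0],[0,0,-0.05,0],[0,0,-0.03,0],[0,0,0,0],[0,0,0,0],[0,0,0,0]]], claw=1)

```text
time_s: 16.9
tcp_pos: [0.4879, 0.0099, 0.3061]
ee_rot: [[-1.0, -0.001, -0.002], [-0.001, 1.0, -0.001], [0.002, -0.001, -1.0]]
wrist_force: [0.7, -0.3, 0.1]
gripper_width: 0.994
gripper_force: 0.0
```

```bash
python3 - <<'E'
from h import *
s=sense();print(s["tcp_pos"],s["wrist_force"])
a=capture("side")[150:260,170:310,::-1];b=capture("wrist")[90:250,140:330,::-1]
a=cv2.resize(a,(400,314));b=cv2.resize(b,(400,314))
cv2.imwrite("pics/f.png",np.hstack([a,b]))
E
```

```text
[0.48788206 0.00990043 0.30610548] [ 0.72747353 -0.32977547  0.09680374]
```

View pics/f.png

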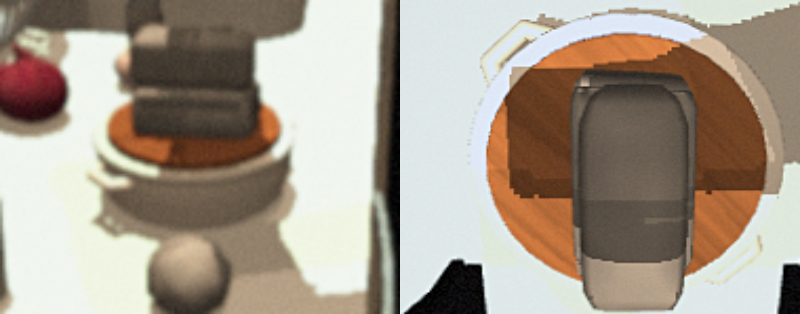

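The long stone sits upright, aligned and centred in the groove, on the grooved stone in the middle of the lid. The gripper is clear and the round stone is in place.

```bash
python3 -c "from station import *; print(finish_job())"
```

```text
the job is handed in; nothing more can be done
None
```

The grooved stone lies groove up in the middle of the lid with the long stone seated and centred in its groove, and the round stone was left alone; I handed the job in after about 17 s of robot time, and no verdict came back.

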